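Pull the snapped-on magazine off the red pump

TASK

Pull the black magazine off the pump with the red markings: it is snapped on between two spring catches, so grip it firmly and pull it straight up. Then set it down, without dropping it, right way up on the floor of the steel tray and let go; leave the magazine of the green pump snapped on.

Things in the scene. Friction and masses are not known exactly. Their poses are not given: they have to be found in the camera images.
- pump_red: Fixed grey pump head, red caps on its two end posts and red base stripes; 56 (x) by 156 (y) by 64 mm high, origin at the centre of its underside. The magazine lies along y on a 14 mm wide saddle, underside 34 mm above the table, ends between guides that begin 43 mm from the middle. A sprung nose in each post holds it: 8 to 15 N straight up frees it within 15 mm; clear after 40 mm of lift.
- pump_green: The same kind of pump head with green caps and stripes; same frame and sizes. The two pumps and the tray change places from one start to the next. Leave this one alone.
- magazine_red_mid (a point): Black magazine on the red pump: 18 (x) by 99 (y) by 26 mm, 45 g, small knob on top to 38 mm. This point is 13 mm above its underside and 12 mm in -y of its middle; z up. Grip across x here, fingertips 8 mm below this point (the sides are free to 20 mm below the underside). From 10 to 32 mm in +y of this point its top is only 17 mm high.
- magazine_green_mid (a point): The same point of the identical black magazine on the green pump; same frame. It must stay snapped on.
- tray: Fixed shallow steel tray, 140 (x) by 120 (y) by 9 mm high, walls 4 mm thick; origin at the centre of its underside on the table, z up. Inner floor 4 mm above the table, 132 by 112 mm; the magazine fits centred along either direction, best along the tray's x.

How it is judged (in metres and radians):
On the way, in this order (a step that is already met when the one before it is completed fails the run):
1. the red pump's magazine is pulled off, lifted at least 45 mm above its seat (z of magazine_red_mid in the frame of pump_red above 0.092 m), for 0.1 s.
2. it is carried down to within 20 mm of the tray floor while still in the fingers (not dropped) (z of magazine_red_mid in the frame of tray below 0.037 m and horizontal distance between magazine_red_mid and tray below 0.075 m and contact force between magazine_red and the fingers above 0.5 N), for 0.1 s.
At the end, for the whole second after the job is handed in: The red pump's magazine stands flat on the tray floor inside the walls (mid point within 66 and 56 mm of the tray's middle in x and y, at most 5 mm above rest), right way up within 8 degrees, still and released; the green pump's magazine is within 10 mm of its start (z of magazine_red_mid in the frame of tray below 0.022 m and x of magazine_red_mid in the frame of tray between -0.066 and 0.066 m and y of magazine_red_mid in the frame of tray between -0.056 and 0.056 m and angle between magazine_red_mid's own z axis and vertical below 0.15 rad and linear speed of magazine_red below 0.02 m/s and distance of magazine_green_mid from where it was at the start of the episode below 0.01 m); the robot touches nothing.
It fails at once if the green pump's magazine is shifted by more than 15 mm (distance of magazine_green_mid from where it was at the start of the episode above 0.015 m).
It also fails if it takes over 34 s, if anything falls off the work surface, if the arm or the gripper's body presses on something with over 40 N, if the wrist force passes 120 N, or if a joint passes its speed limit or range.

ROBOT

A 6-joint arm with a two-finger parallel gripper is mounted at the origin on the work surface; the furniture and walls round the work are solid. World frame = base frame: x ahead of the robot, y to its left, z up, the work surface at z = 0. Lengths are in m, angles in degrees, forces in N, time in s.
With the tool pointing down it reaches from about 0.375 to 0.75 m from the base axis. Payload 9 kg.
Tool frame: the origin (TCP) lies where the fingers leave the gripper's body, on its centre line; the fingertips stand 73 mm ahead of it and the grasp point (between the pads) lies 54 mm ahead of it (robot.tip_reach is the distance from the TCP to the fingertips, in m); z points along the fingers, y is the line along which they close (so a half turn about z gives the same grasp; the last joint's range is limited). The gripper opens to 85 mm and grips with 20 to 120 N. Pads are 22 mm wide; open, the fingers measure 114 mm over their backs; the gripper's body (76 mm by 85 mm) begins 54 mm behind the grasp point. The pads swing forward as they close: fully open they stand 13 mm farther back than shut.
Start: joints at [-75.671, 5.964, 5.575, 89.605, 0, 77.527], TCP at [0.271, -0.536, 0.304] pointing down, gripper open.
Joint ranges: [-171.21, 171.21], [-48.23, 106.86], [-62.78, 66.21], [-105.2, 120.99], [-86.42, 89.51], [-180, 180]. Speed limits (degrees/s): [127.2, 127.2, 147.25, 180, 180, 180].

INTERFACE

Orientations are given as [roll, pitch, yaw] about the fixed x, y, z axes, in that order (R = Rz(yaw) Ry(pitch) Rx(roll)).
In Python, from plant import robot gives the robot as it stands. Calls block until the motion is done:
- robot.move_pose(position, orientation): joint-space move of the TCP to a pose.
- robot.line_to(position, vel=0.15, rotation=None, guard=None): straight line of the TCP; rotation=None keeps the orientation; vel is the mean speed in m/s. With guard (N) it stops when the force on the tool has changed by that much, and returns True; else False.
- robot.goto_joints(angles): joint-space move.
- robot.set_gripper(opening): finger opening in m; the grip force is fixed at half the most; returns when the fingers have stopped.
- robot.pause(seconds).
- robot.ik(position, orientation): joint angles nearest the present ones, or None.
- robot.observe(): the state.
- robot.grab_frame(name): name is "scene" or "top" or "wrist"; returns the picture (400x640x3 uint8, blue, green, red); there is no depth.
- robot.get_calibration(name): a dict with "vertical_fov" (degrees; the focal length in pixels is half the picture's height over the tangent of half this angle, whatever the lens; pixels are square), "cx", "cy" (the principal point, pixels), "rvec" (rotation vector, rad) and "tvec" (3), from world to camera coordinates, as OpenCV has them. Camera axes: x right, y down, z forward; pixel columns grow to the right and rows downward; lengths in m; the calibration is good to about 2 mm. The wrist camera is an equidistant fisheye: a pixel r from the principal point sees the ray r / f radians off the axis. A picture is of the moment at which its call begins: read the wrist's pose just before it. get_calibration takes no time and is no camera call; for the wrist camera it gives the pose at the moment of the call.
A pose or a line that the arm cannot do raises robot.IKError and nothing moves.
- robot.job_done(): hands the job in; it is judged then, once.
The state is a dict: "time": time; "q": joint angles; "qvel": joint speeds; "joint_torque": joint torques, N m; "tool_pos": TCP position; "tcp_rot": TCP orientation; "ft_force": force on the tool from outside, world axes, zero at the start; "torque": the same for the moment, N m; "gripper_width": finger opening in m; "gripper_force": force on a finger pad.
Only numpy, scipy, OpenCV 4.12 (cv2) and the standard library are available. Lean on these libraries where they do the work, as an engineer would, in place of code of your own. Each camera call takes 0.05 s, during which the arm holds its last target. There are 200 camera calls.

## Working session

There is one attempt and no reset: what is moved stays moved. The work goes in short steps, each a Python script; the robot and the scene stay as the last script left them, time stands still between calls to the robot, and variables do not carry over. Pictures are saved under pics/ and viewed, at most 10 in all, crops included, and the job is handed in when it is done.

```bash
mkdir -p pics; ls; python3 - <<'E'
from plant import robot
import cv2
for n in("top","scene"):
    cv2.imwrite(f"pics/{n}0.png",robot.grab_frame(n)); print(n,robot.get_calibration(n))
print(robot.observe())
E
```

```text
pics
top {'vertical_fov': 48.81940908942721, 'cx': 319.4348815298702, 'cy': 207.8548015311346, 'rvec': array([ 2.16585345, -2.15802354,  0.1414456 ]), 'tvec': array([0.01130081, 0.56744628, 0.9151913 ])}
scene {'vertical_fov': 48.96193761242517, 'cx': 315.56912037014615, 'cy': 193.53400188330676, 'rvec': array([ 0.57794855, -2.41974969,  1.52520437]), 'tvec': array([0.47587779, 0.15286073, 0.74158445])}
{'time': 0.1, 'q': array([-7.56727213e+01,  5.99534676e+00,  5.53198534e+00,  8.96048154e+01,
       -3.00412221e-04,  7.75250235e+01]), 'qvel': array([-0.06490274, -0.09002971,  0.13888016,  0.05179946,  0.02343983,
        0.01755172]), 'joint_torque': array([ 6.63088824e-03, -5.58199203e+01,  5.04728365e+01,  1.27102368e-02,
       -1.70808917e-04,  2.16517441e-05]), 'tool_pos': array([ 0.2704855 , -0.53533457,  0.30320302]), 'tcp_rot': array([-1.79933368e+02, -1.44337827e-02,  2.68022469e+01]), 'ft_force': array([ 0.56164478,  0.50918755, -0.04333231]), 'torque': array([ 0.0359247 , -0.02081385,  0.000964  ]), 'gripper_force': 0.0, 'gripper_width': 0.08517578846614594}
```

View pics/top0.png

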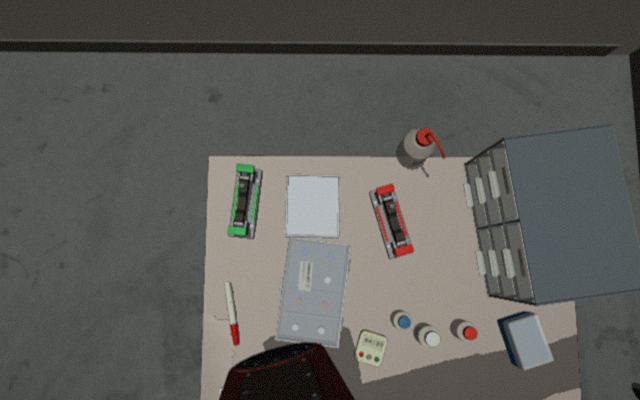

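View pics/scene0.png

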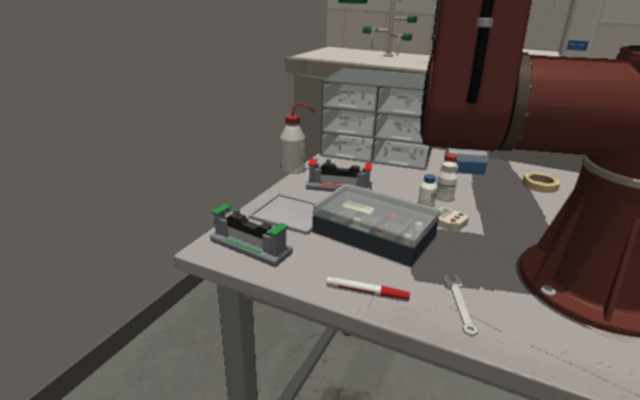

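The top view shows the red pump near (391,221), with its caps at about (385,190) and (402,249). The green pump is near (243,200) and the tray near (312,206). The scene view shows a large box between the robot and the tray. Next I'll localise the caps and the tray.

```bash
cat > h.py <<'E'
import numpy as np, cv2
def ray(c,px,fish=False):
    f=200/np.tan(np.radians(c['vertical_fov']/2))
    d=(np.array(px,float)-[c['cx'],c['cy']])/f
    if fish:
        t=np.linalg.norm(d); v=np.append(d/t*np.sin(t),np.cos(t)) if t>1e-9 else np.array([0,0,1.])
    else: v=np.append(d,1)
    R=cv2.Rodrigues(np.array(c['rvec']))[0]
    return -R.T@np.array(c['tvec']), R.T@v
def on_plane(c,px,z,fish=False):
    o,d=ray(c,px,fish); return o+d*(z-o[2])/d[2]
def blobs(mask,amin):
    n,_,s,c=cv2.connectedComponentsWithStats(mask.astype(np.uint8))
    return [(c[i],s[i]) for i in range(1,n) if s[i][4]>=amin]
def red(im): 
    b,g,r=[im[...,i].astype(int) for i in range(3)]; return (r>130)&(g<70)&(b<80)
def green(im):
    b,g,r=[im[...,i].astype(int) for i in range(3)]; return (g>90)&(r<g-40)&(b<g-30)
E
python3 - <<'E'
from h import *
from plant import robot
np.set_printoptions(precision=4,suppress=True)
c=robot.get_calibration("top"); im=cv2.imread("pics/top0.png")
print('cam',ray(c,(0,0))[0])
for n,m in(("red",red(im)),("green",green(im))):
    for p,s in blobs(m,25): print(n,p,s,on_plane(c,p,.064))
g=im.min(2); m=(g>165)
for p,s in blobs(m,400): print("tray?",p,s,on_plane(c,p,.006))
cs,_=cv2.findContours(((im[...,0].astype(int)>=im[...,2]-3)&(g>130)).astype(np.uint8),cv2.RETR_EXTERNAL,cv2.CHAIN_APPROX_SIMPLE)
for k in cs:
    if cv2.contourArea(k)>600:
        r=cv2.minAreaRect(k); print(r,[on_plane(c,q,.009)[:2] for q in cv2.boxPoints(r)])
E
```

```text
cam [0.4513 0.0209 0.9776]
red [426.152  136.5556] [417 128  26  23 171] [ 0.7182 -0.2138  0.064 ]
red [384.925  189.1167] [376 184  18  11 120] [ 0.6041 -0.124   0.064 ]
red [400.2361 218.25  ] [394 202  13  34  72] [ 0.5427 -0.155   0.064 ]
red [381.2712 222.5593] [376 207  12  34  59] [ 0.5335 -0.1153  0.064 ]
red [403.7259 249.7704] [395 245  18  11 135] [ 0.4772 -0.161   0.064 ]
red [233.8936 333.883 ] [230 325   8  20  94] [0.3073 0.1851 0.064 ]
red [470.3846 332.9316] [465 327  12  13 117] [ 0.31   -0.2927  0.064 ]
green [244.6963 168.0741] [236 164  18   9 135] [0.6477 0.1715 0.064 ]
green [234.9231 200.9135] [232 183   7  36 104] [0.5777 0.1902 0.064 ]
green [254.2816 203.2524] [251 186   7  35 103] [0.5729 0.1497 0.064 ]
green [236.585  230.3129] [228 226  18  10 147] [0.5162 0.1851 0.064 ]
tray? [312.4085 205.715 ] [ 286  176   53   60 2874] [0.5757 0.0288 0.006 ]
((530.6781616210938, 341.9376525878906), (48.75027847290039, 30.2978515625), 70.70995330810547) [array([ 0.3205, -0.3942]), array([ 0.3417, -0.4572]), array([ 0.2457, -0.4862]), array([ 0.2251, -0.4239])]
((315.0370178222656, 259.4261779785156), (67.87818908691406, 171.64926147460938), 4.0078043937683105) [array([0.2805, 0.1066]), array([0.6523, 0.0855]), array([ 0.6422, -0.0659]), array([ 0.271 , -0.0378])]
```

```bash
python3 - <<'E'
from h import *
from plant import robot
np.set_printoptions(precision=4,suppress=True)
for yaw in(16.2,-163.8): print(yaw,robot.ik([.5406,-.1425,.2],[180,0,yaw]),robot.ik([.5757,.0288,.12],[180,0,yaw-16]))
p=robot.observe()['tool_pos']
robot.line_to([p[0],p[1],.38],vel=.2)
robot.move_pose([.5406,-.1425,.38],[180,0,16.2])
robot.pause(.2)
c=robot.get_calibration("wrist");im=robot.grab_frame("wrist")
cv2.imwrite("pics/w1.png",im); import pickle; pickle.dump(c,open("w1.pkl","wb"))
print(robot.observe()['time'],ray(c,(0,0),True)[0],c['cx'],c['cy'])
for p,s in blobs(red(im),40): print(p,s,on_plane(c,p,.064,True))
E
```

```text
16.2 [-28.171   -0.8166 -12.1915  78.6251   0.     135.629 ] [-10.1293   4.7823 -14.9282  70.2895   0.     169.6707]
-163.8 [-28.171   -0.8166 -12.1915  78.6251   0.     -44.371 ] [-10.1293   4.7823 -14.9282  70.2895   0.     -10.3293]
2.625 [ 0.6039 -0.1255  0.4513] 315.902748337829 205.35623141023817
[409.3813  64.7958] [391  44  39  68 813] [ 0.7129 -0.2172  0.064 ]
[319.2449 129.449 ] [308 128  23   4  49] [ 0.5974 -0.1316  0.064 ]
[332.3448 168.7586] [331 147   4  51 145] [ 0.5544 -0.1613  0.064 ]
[302.4471 183.2941] [301 171   4  27  85] [ 0.5259 -0.1301  0.064 ]
[316.903 226.5  ] [304 222  27  10 268] [ 0.4752 -0.1639  0.064 ]
[105.6615 251.    ] [103 242   6  20  65] [0.3331 0.1538 0.064 ]
```

View pics/w1.png

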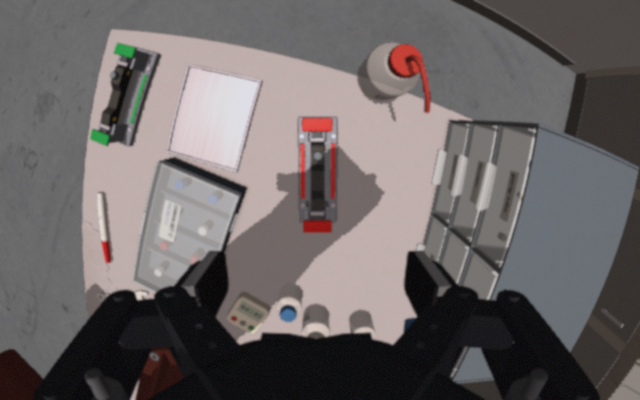

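The wrist view is aligned with the pump. Caps are at (317,124) and (317,226), and a knob shows near (318,155). I'll go closer to resolve which way the magazine lies.

```bash
cat >> h.py <<'E'
def redh(im):
    h=cv2.cvtColor(im,cv2.COLOR_BGR2HSV); return ((h[...,0]<8)|(h[...,0]>172))&(h[...,1]>150)&(h[...,2]>90)
E
python3 - <<'E'
from h import *
from plant import robot
import pickle
np.set_printoptions(precision=4,suppress=True)
u=np.array([np.cos(np.radians(16.2)),np.sin(np.radians(16.2))])
xy=np.array([.5406,-.1425])-.066*u
robot.line_to([*xy,.22],vel=.2); robot.pause(.2)
c=robot.get_calibration("wrist");im=robot.grab_frame("wrist")
pickle.dump(c,open("w2.pkl","wb")); cv2.imwrite("pics/w2.png",im)
cv2.imwrite("pics/w2c.png",cv2.resize(im[80:330,215:415],None,fx=2.4,fy=2.4)[:600])
print(robot.observe()['time'],robot.observe()['tool_pos'],ray(c,(0,0),True)[0])
for p,s in blobs(redh(im),60): print(p,s,on_plane(c,p,.064,True))
E
```

```text
3.8917 [ 0.4777 -0.161   0.2207] [ 0.5411 -0.1431  0.2924]
[317.5442  39.9635] [ 293   30   50   21 1040] [ 0.6021 -0.1269  0.064 ]
[342.7707 128.293 ] [340  83   6  88 471] [ 0.5434 -0.1632  0.064 ]
[294.1315 127.5692] [292  84   6  87 441] [ 0.5339 -0.1289  0.064 ]
[317.6663 213.9286] [294 204  49  21 995] [ 0.4756 -0.1638  0.064 ]
[ 38.2129 250.2258] [ 33 238  11  28 155] [0.3426 0.1286 0.064 ]
```

View pics/w2c.png

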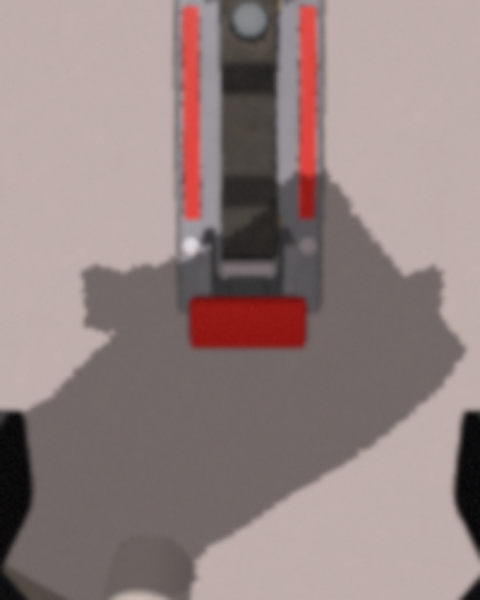

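The crop shows only the lower half. The knob is at about (319,88) full-frame, so I'll crop the upper part of the same picture.

```bash
python3 -c "
import cv2
im=cv2.imread('pics/w2.png');a=cv2.resize(im[20:235,260:375],None,fx=2.75,fy=2.75,interpolation=2);cv2.imwrite('pics/w2d.png',cv2.convertScaleAbs(a,alpha=1.6))"
```

```text
(no output)
```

View pics/w2d.png

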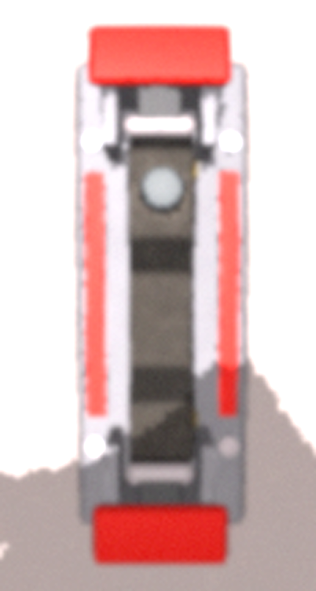

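Caps, magazine, knob (upper end) and two dark bands are clear, but the recess isn't resolved. I'll enlarge the side view of both pumps.

```bash
python3 -c "
import cv2,numpy as np
im=cv2.imread('pics/scene0.png')
a=cv2.resize(im[150:200,295:385],(792,440),interpolation=2)[:290];b=cv2.resize(im[195:265,205:297],(394,300),interpolation=2)
o=np.zeros((600,792,3),np.uint8);o[:290]=a;o[295:595,:394]=b
o[295:595,398:]=cv2.resize(cv2.imread('pics/w1.png')[35:150,85:165],(394,300),interpolation=2)
cv2.imwrite('pics/s1.png',cv2.convertScaleAbs(o,alpha=1.7))"
```

```text
(no output)
```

View pics/s1.png

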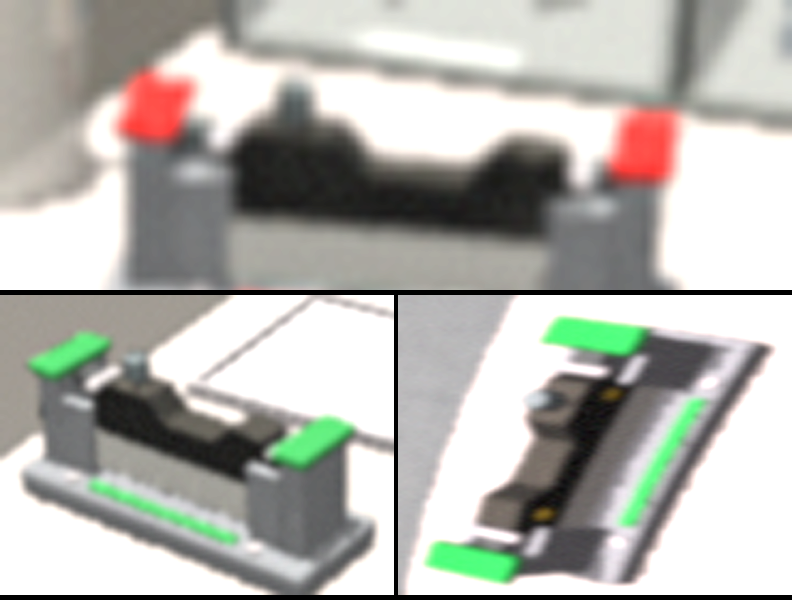

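The side view shows the recess lies between the two dark bands, which are slopes. Relative to the middle, the floor spans 9 mm toward the knob end and 22 mm the other way. So +y points toward the robot, and the grip point is 12 mm from the middle toward the knob (far) end. Next I'll find the tray, then go to pregrasp.

```bash
python3 - <<'E'
from h import *
from plant import robot
import pickle
np.set_printoptions(precision=4,suppress=True)
print(robot.tip_reach)
ct=robot.get_calibration("top"); cw=pickle.load(open("w1.pkl","rb"))
for n,c,fish,seed in(("top",ct,False,(312,206)),("w1",cw,True,(215,115))):
    im=cv2.imread(f"pics/{n}0.png" if n=="top" else "pics/w1.png")
    m=np.zeros((402,642),np.uint8)
    hs=cv2.cvtColor(im,cv2.COLOR_BGR2HSV)
    k=((hs[...,2]>(165 if n=="top" else 185))).astype(np.uint8)
    k=cv2.morphologyEx(k,cv2.MORPH_OPEN,np.ones((3,3)))
    cv2.floodFill(im.copy(),m,seed,0,(6,)*3,(6,)*3,4|cv2.FLOODFILL_MASK_ONLY)
    cs,_=cv2.findContours(cv2.morphologyEx(m[1:-1,1:-1],cv2.MORPH_CLOSE,np.ones((7,7))),cv2.RETR_EXTERNAL,cv2.CHAIN_APPROX_NONE)
    q=max(cs,key=cv2.contourArea)[:,0]
    P=np.array([on_plane(c,p,.006,fish)[:2] for p in q],np.float32)
    print(n,im[seed[1],seed[0]],cv2.minAreaRect(P*1000))
u=np.array([np.cos(np.radians(16.25)),np.sin(np.radians(16.25))])
g=np.array([.5396,-.1441])+.012*u
robot.move_pose([*g,.19],[180,0,16.25])
robot.set_gripper(.045); robot.pause(.2)
im=robot.grab_frame("wrist"); cv2.imwrite("pics/w3.png",im)
cv2.imwrite("pics/w3c.png",im[100:400,120:520]); print(robot.observe()['time'],robot.observe()['tool_pos'],g)
E
```

```text
0.0726
top [186 185 178] ((576.7918701171875, 28.98647689819336), (110.10619354248047, 127.75772094726562), 89.190673828125)
w1 [221 219 222] ((289.0337829589844, -36.64605712890625), (1096.6925048828125, 1767.5634765625), 5.972127437591553)
5.0417 [ 0.5511 -0.1407  0.19  ] [ 0.5511 -0.1407]
```

View pics/w3c.png

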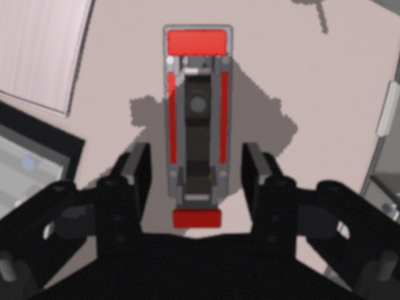

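Fingers at columns about 150 and 243 (midpoint 196.5) straddle the pump centred at about 197, so alignment is good. The tray centre is (0.577, 0.029), long side along world x (-0.8°), and its inner size matches. Next: descend, grip and check the lateral force.

```bash
python3 - <<'E'
from plant import robot
import numpy as np
np.set_printoptions(precision=4,suppress=True)
g=robot.observe()['tool_pos'][:2]
f0=robot.observe()['ft_force']
print('guard',robot.line_to([.5511,-.1407,.111],vel=.08,guard=15))
robot.set_gripper(.0)
robot.pause(.2)
o=robot.observe(); print(o['time'],o['tool_pos'],o['gripper_width'],o['gripper_force'],o['ft_force']-f0)
E
```

```text
guard False
6.7417 [ 0.5515 -0.1409  0.1117] 0.016158994547055446 59.72381341385699 [-0.7123 -0.1128  6.1156]
```

Firm grip with little side load. I'll pull straight up.

```bash
python3 - <<'E'
from plant import robot
import numpy as np, cv2
np.set_printoptions(precision=4,suppress=True)
robot.line_to([.5511,-.1407,.135],vel=.04)
robot.line_to([.5511,-.1407,.21],vel=.12); robot.pause(.2)
o=robot.observe(); print(o['time'],o['tool_pos'],o['gripper_width'],o['gripper_force'],o['ft_force'])
a=robot.grab_frame("scene")[60:220,260:460]; b=robot.grab_frame("wrist")[100:400,120:520]
cv2.imwrite("pics/l1.png",np.hstack([cv2.resize(a,(375,300)),b]))
E
```

```text
8.4667 [ 0.5507 -0.1405  0.209 ] 0.016221425336541438 67.5996147067417 [-0.3204  0.5858 -0.3352]
```

View pics/l1.png

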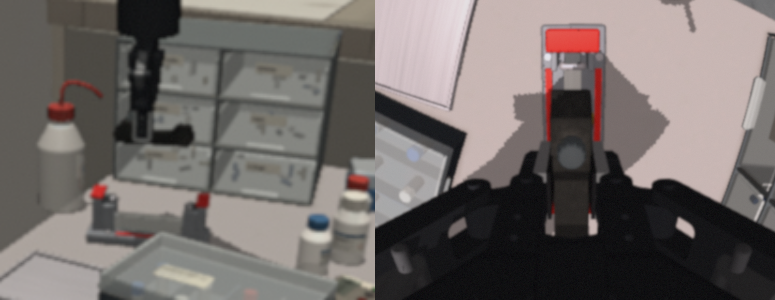

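The magazine is free, level and held. I'll carry it to the tray.

```bash
python3 - <<'E'
from plant import robot
import numpy as np, cv2
np.set_printoptions(precision=4,suppress=True)
x,y=.5887,.0288
robot.line_to([x,y,.21],vel=.12,rotation=[180,0,-.8])
robot.line_to([x,y,.100],vel=.1); robot.pause(.2)
print('guard',robot.line_to([x,y,.080],vel=.02,guard=4)); robot.pause(.3)
o=robot.observe(); print(o['time'],o['tool_pos'],o['tcp_rot'],o['gripper_width'],o['gripper_force'],o['ft_force'])
a=robot.grab_frame("scene")[100:260,230:430]; b=robot.grab_frame("wrist")[100:400,120:520]
cv2.imwrite("pics/p1.png",np.hstack([cv2.resize(a,(375,300)),b]))
E
```

```text
guard True
12.7583 [0.5885 0.0288 0.0818] [-179.9959    0.0353   -0.7993] 0.016414397569659265 68.36933499798761 [-1.1812 -0.1387  5.4316]
```

View pics/p1.png

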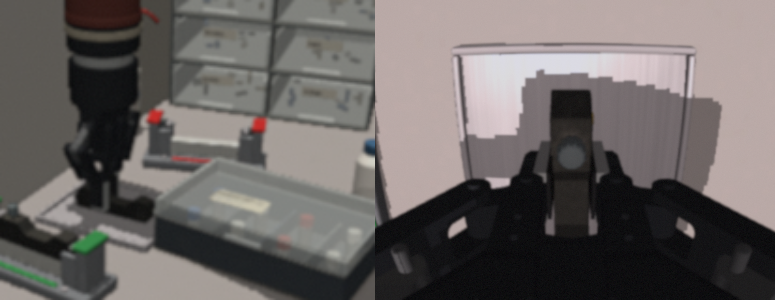

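Contact came at the expected height (0.0818), with the magazine centred inside the tray walls. Releasing it.

```bash
python3 - <<'E'
from plant import robot
import numpy as np, cv2
robot.set_gripper(.045); robot.pause(.3)
p=robot.observe()['tool_pos']
robot.line_to([p[0],p[1],.24],vel=.1); robot.line_to([p[0]-.08,p[1],.24]); robot.pause(.3)
o=robot.observe(); print(o['time'],o['ft_force'],o['gripper_force'])
a=robot.grab_frame("scene")[100:260,230:430]; b=robot.grab_frame("wrist")[0:300,120:520]
cv2.imwrite("pics/r1.png",np.hstack([cv2.resize(a,(375,300)),b]))
E
```

```text
16.275 [-0.74703172  0.2689491   0.21930135] 0.0
```

View pics/r1.png

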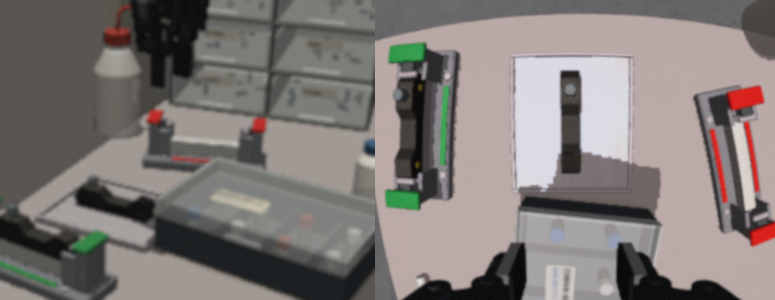

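The magazine stands upright and centred in the tray at about (570,121). The green pump's magazine is still seated and the arm is clear.

```bash
python3 -c "
from plant import robot
print(robot.job_done())"
```

```text
the job is handed in; nothing more can be done
None
```

The red pump's magazine is off and standing upright, released, in the steel tray; the green pump's magazine is still snapped on, and the job was handed in at about 16 s on the robot's clock (no verdict was returned).

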